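# Make up two lending kits of chess pieces

### The job

Make up two lending kits: the red tray gets the maple knight and the black queen, the blue tray gets the maple rook, the black knight and the steel tin. In each tray stand the maple piece in the white-floored bay and the black piece in the black-floored bay, with the tin in the blue tray's grey-floored bay, all upright, flat on the bay floor and let go. Leave the maple queen, the black rook and the maple pawn standing where they are.

Things in the scene. Friction and masses are not known exactly. Their poses are not given: they have to be found in the camera images.
- red_tray: red plastic tray, 143 x 76 mm, lying flat with two bays in a row: white floor centred at x = -34.5 mm, black floor centred at x = +34.5 mm (both y = 0). Floor 4 mm thick, rims and dividers 5 mm thick and 12 mm high overall; each bay is 64 mm (along the tray's x) by 66 mm (along y) inside. Does not slide when touched. Origin: centre of its underside, x along its length.
- blue_tray: blue plastic tray, 212 x 76 mm, lying flat with three bays in a row: white floor centred at x = -69 mm, black floor at x = 0, grey floor at x = +69 mm (all y = 0). Floor 4 mm thick, rims and dividers 5 mm thick and 12 mm high overall; each bay is 64 mm (along the tray's x) by 66 mm (along y) inside. Does not slide when touched. Origin: centre of its underside, x along its length.
- maple_knight: pale maple wood chess knight, about 45 g, standing upright, 67 mm tall on a round base 36 mm across and 12 mm high. Above the base, from 14 to 60 mm up, the horse's neck and head are a slab 18 mm thick along its own y, with flat sides facing +y and -y; the slab reaches from x = -25 (muzzle) to x = +16 mm (mane), and at x = 0 it is solid from 12 to 60 mm up, so a grip closing along y at x = 0 is good. It faces its own -x. Origin: centre of its underside, z up.
- black_queen: black plastic chess queen, about 50 g, standing upright, 78 mm tall, round: base 36 mm across and 7 mm high, stem tapering to 18 mm across at 56 mm up, then a plain cylindrical crown 26 mm across from 60 to 71 mm up with small balls on top (good to grip from any side). Origin: centre of its underside, z up.
- maple_rook: pale maple wood chess rook, about 45 g, standing upright, 57 mm tall, round: base 35 mm across and 7 mm high, waist 23 mm across at 38 mm up, then a battlemented head 29 mm across from 42 to 52 mm up, topped by small merlons (good to grip from any side). Origin: centre of its underside, z up.
- black_knight: black plastic chess knight, about 45 g, standing upright, 67 mm tall on a round base 36 mm across and 12 mm high. Above the base, from 14 to 60 mm up, the horse's neck and head are a slab 18 mm thick along its own y, with flat sides facing +y and -y; the slab reaches from x = -25 (muzzle) to x = +16 mm (mane), and at x = 0 it is solid from 12 to 60 mm up, so a grip closing along y at x = 0 is good. It faces its own -x. Origin: centre of its underside, z up.
- steel_tin: round steel tin with a knurled twist cap, standing upright, 49 mm across, 50 mm tall, about 110 g. Origin: centre of its underside, z up.
- maple_queen: pale maple wood chess queen, not wanted, to be left where it stands; standing upright, 78 mm tall, round: base 36 mm across and 7 mm high, stem tapering to 18 mm across at 56 mm up, then a plain cylindrical crown 26 mm across from 60 to 71 mm up with small balls on top (good to grip from any side). Origin: centre of its underside, z up.
- black_rook: black plastic chess rook, not wanted, to be left where it stands; standing upright, 57 mm tall, round: base 35 mm across and 7 mm high, waist 23 mm across at 38 mm up, then a battlemented head 29 mm across from 42 to 52 mm up, topped by small merlons (good to grip from any side). Origin: centre of its underside, z up.
- maple_pawn: pale maple wood chess pawn, not wanted, to be left where it stands; upright, 46 mm tall, base 30 mm across, round head 18 mm across. Origin: centre of its underside, z up.
There are look-alikes about, which are no part of the job. Leave any orange look-alike of the black_knight alone.

How it is judged (in metres and radians):
At the end, for the whole second after the job is handed in: Each wanted thing stands upright (within 0.12 rad), at rest on its own bay's floor (underside < 8 mm above the tray's underside), within 16 mm of the bay's centre along the tray and 17 mm across; maple queen, black rook and maple pawn stand upright within 30 mm of their starts (x of maple_knight in the frame of red_tray between -0.0505 and -0.0185 m and y of maple_knight in the frame of red_tray between -0.017 and 0.017 m and z of each of maple_knight, black_queen in the frame of red_tray below 0.008 m and angle between each of maple_knight, black_queen, maple_rook, black_knight, steel_tin, maple_queen, black_rook, maple_pawn's own z axis and vertical below 0.12 rad and linear speed of each of maple_knight, black_queen, maple_rook, black_knight, steel_tin, maple_queen, black_rook, maple_pawn below 0.02 m/s and x of black_queen in the frame of red_tray between 0.0185 and 0.0505 m and y of black_queen in the frame of red_tray between -0.017 and 0.017 m and x of maple_rook in the frame of blue_tray between -0.085 and -0.053 m and y of maple_rook in the frame of blue_tray between -0.017 and 0.017 m and z of each of maple_rook, black_knight, steel_tin in the frame of blue_tray below 0.008 m and x of black_knight in the frame of blue_tray between -0.016 and 0.016 m and y of black_knight in the frame of blue_tray between -0.017 and 0.017 m and x of steel_tin in the frame of blue_tray between 0.053 and 0.085 m and y of steel_tin in the frame of blue_tray between -0.017 and 0.017 m and distance of each of maple_queen, black_rook, maple_pawn from where it was at the start of the episode below 0.03 m); the robot touches nothing.
It fails at once if the maple queen is knocked over or shifted by more than 30 mm (distance of maple_queen from where it was at the start of the episode above 0.03 m or angle between maple_queen's own z axis and vertical above 0.5 rad).
It fails at once if the black rook is knocked over or shifted by more than 30 mm (distance of black_rook from where it was at the start of the episode above 0.03 m or angle between black_rook's own z axis and vertical above 0.5 rad).
It fails at once if the maple pawn is knocked over or shifted by more than 30 mm (distance of maple_pawn from where it was at the start of the episode above 0.03 m or angle between maple_pawn's own z axis and vertical above 0.5 rad).
It also fails if it takes over 115 s, if anything falls off the work surface, if the arm or the gripper's body presses on something with over 40 N, if the wrist force passes 120 N, or if a joint passes its speed limit or range.

### The arm

A 6-joint arm with a two-finger parallel gripper is mounted at the origin on the work surface. World frame = base frame: x ahead of the robot, y to its left, z up, the work surface at z = 0. Lengths are in mm, angles in rad, forces in N, time in s.
With the tool pointing down it reaches from about 275 to 750 mm from the base axis. Payload 10.2 kg.
Tool frame: the origin (TCP) lies midway between the tips of the shut fingers; the grasp point (between the pads) lies 19 mm behind it; z points along the fingers, y is the line along which they close (so a half turn about z gives the same grasp; the last joint's range is limited). The gripper opens to 85 mm and grips with 20 to 120 N. Pads are 22 mm wide; open, the fingers measure 114 mm over their backs; the gripper's body (76 mm by 85 mm) begins 54 mm behind the grasp point. The pads swing forward as they close: fully open they stand 13 mm farther back than shut.
Start: joints at [-1.392, 0.313, 1.498, -0, 1.331, -0.223], TCP at [205.303, -483.2, 231.294] pointing down, gripper open.
Joint ranges: [-2.94, 2.94], [-0.97, 2.17], [0.19, 2.56], [-1.23, 4.37], [0.02, 3.11], [-2.88, 2.88]. Speed limits (rad/s): [2.39, 2.39, 3.01, 3.14, 3.14, 3.14].

### API

Orientations are given as a unit quaternion [w, x, y, z].
In Python, from rig import ctrl gives the robot as it stands.
- The arm moves only by the tool send_rows, never from a script. Its argument "targets" is a list of rows, each an object with "offset": the shift along the world's x, y, z in cm, a list of three; "spin": the turn about the world's z in rad. A call has 1 to 8 rows; each row is the pose to reach, as a shift and turn from the pose commanded when the call began; what a row does not reach only later rows make up. A row lasts 1/12 s, in which the tool goes at most 41.7 mm and 7.16 degrees, less where a joint would pass 70% of its speed; a pose out of reach is approached as far as the arm can. A call with a gripper value outside its range is refused whole. "grip" is the opening, from 0 (shut) to 1 (fully open), set as the call begins (left out, the last holds). The fingers move at their own pace and stop on an object; "squeeze" is the grip in N (left out, the last holds). Time passes only in rows, so rows that repeat a pose let the fingers close. It gives the time, the measured TCP pose, the force, the opening and the grip force at its end, in the units of the state.
- ctrl.sense(): the state, without advancing time (a new reading comes with each control period).
- ctrl.capture(name): name is "scene" or "top"; returns (picture, depth): 420x560x3 uint8, red, green, blue; 420x560 float32, mm along the optical axis (not along the pixel's ray), 0 where there is no reading.
- ctrl.calibration(name): a dict with "fx", "fy", "cx", "cy" (pixels), "view" (4x4, takes a point from world to camera coordinates). Camera axes: x right, y down, z forward; pixel columns grow to the right and rows downward; lengths in mm; the calibration is good to about 2 mm. A picture is of the moment at which its call begins. calibration takes no time and is no camera call.
- ctrl.finish_job(): hands the job in; it is judged then, once.
Trained networks look in the newest picture that a camera, given by its name, has taken for a name from the list of things; names that differ only in an ending like _2 or _b are one class to them, and where a whole thing is asked for, a point or a joint stands for the part that bears it (a point fixed in the world has none). Each returns a list of dicts, best first, with "conf" (0 to 1); they miss things now and then, are a little off and sometimes report something else, mostly with a low value. They report only what shows in the picture. A call takes as long as a camera call. They do not tell look-alikes from the thing itself.
- ctrl.search_frame(camera, query): "box" ([left, top, right, bottom] in pixels, round what is visible of it).
- ctrl.place_of(camera, query): "uv" ([column, row] in pixels: a listed point, or the origin of a listed thing).
The state is a dict: "time_s": time; "joints": joint angles; "dq": joint speeds; "tau": joint torques, N m; "eef_pos": TCP position; "ee_rot": TCP orientation; "force": force on the tool from outside, world axes, zero at the start; "wrist_torque": the same for the moment, N m; "grip_width": opening from 0.0 (shut) to 1.0 (fully open); "grip_force": force on a finger pad.
Only numpy, scipy, OpenCV 4.12 (cv2) and the standard library are available. Lean on these libraries where they do the work, as an engineer would, in place of code of your own. Each camera call takes 0.05 s, during which the arm holds its last target. There are 200 camera calls.

## Working session

There is one attempt and no reset: what is moved stays moved. The work goes in short steps, Python scripts to look and compute and a tool call to move; the robot and the scene stay as the last step left them, time stands still between calls to the robot, and variables do not carry over. Pictures are saved under pics/ and viewed, at most 14 in all, crops included, and the job is handed in when it is done.

Besides the shell and the picture viewer there is one more tool, called as name(argument=value, ...) on one line, values as JSON. send_rows: Moves the arm, as the interface text tells. Its arguments: {"type":"object","properties":{"targets":{"type":"array"},"grip":{"type":"number"},"squeeze":{"type":"number"}},"required":["targets"]}

```bash
ls; mkdir -p pics; cat > h.py <<'E'
import numpy as np, cv2
from rig import ctrl
def snap(n,f=None):
    im,d=ctrl.capture(n)
    if f: cv2.imwrite('pics/'+f,im[:,:,::-1])
    return im,d
def ray(n,u,v,z):
    c=ctrl.calibration(n);V=np.array(c['view']);R=V[:3,:3];t=V[:3,3]
    o=-R.T@t; d=R.T@np.array([(u-c['cx'])/c['fx'],(v-c['cy'])/c['fy'],1])
    return o+d*(z-o[2])/d[2]
def cloud(n,d):
    c=ctrl.calibration(n);V=np.array(c['view']);R=V[:3,:3];t=V[:3,3]
    v,u=np.mgrid[:d.shape[0],:d.shape[1]]
    p=np.stack([(u-c['cx'])/c['fx']*d,(v-c['cy'])/c['fy']*d,d],-1)
    return (p-t)@R
E
python3 - <<'E'
from h import *
for n in('scene','top'):
    im,d=snap(n,n+'0.png');np.savez(n+'0.npz',im=im,d=d)
    V=np.array(ctrl.calibration(n)['view']);print(n,ctrl.calibration(n)['fx'],-V[:3,:3].T@V[:3,3])
for q in 'red_tray blue_tray maple_knight black_queen maple_rook black_knight steel_tin maple_queen black_rook maple_pawn'.split():
    r=ctrl.place_of('top',q);print(q,[(np.round(x['uv']).tolist(),round(x['conf'],2),ray('top',*x['uv'],0)[:2].round().tolist()) for x in r[:4]])
E
```

```text
pics
scene 513.5433792794831 [1280.77445916  116.11202138  740.08098865]
top 467.18694199336414 [445.63331291 -17.21905321 956.37820273]
red_tray [([414.0, 228.0], 0.89, [525.0, -280.0])]
blue_tray [([140.0, 222.0], 0.58, [526.0, 282.0]), ([281.0, 149.0], 0.33, [686.0, -5.0])]
maple_knight [([212.0, 267.0], 0.52, [437.0, 129.0])]
black_queen [([334.0, 270.0], 0.56, [435.0, -118.0])]
maple_rook [([332.0, 208.0], 0.67, [563.0, -112.0]), ([282.0, 145.0], 0.41, [693.0, -9.0]), ([211.0, 266.0], 0.21, [439.0, 132.0])]
black_knight [([336.0, 158.0], 0.91, [667.0, -121.0]), ([418.0, 151.0], 0.89, [687.0, -290.0]), ([377.0, 144.0], 0.74, [700.0, -207.0])]
steel_tin [([213.0, 141.0], 0.95, [699.0, 137.0])]
maple_queen [([270.0, 270.0], 0.61, [433.0, 12.0])]
black_rook [([284.0, 144.0], 0.84, [696.0, -12.0]), ([214.0, 203.0], 0.18, [568.0, 130.0])]
maple_pawn [([215.0, 203.0], 0.62, [569.0, 129.0]), ([139.0, 222.0], 0.25, [526.0, 283.0]), ([211.0, 270.0], 0.2, [432.0, 132.0])]
```

View pics/top0.png

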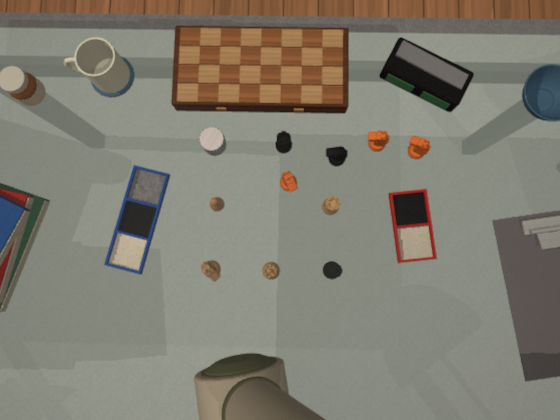

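View pics/scene0.png

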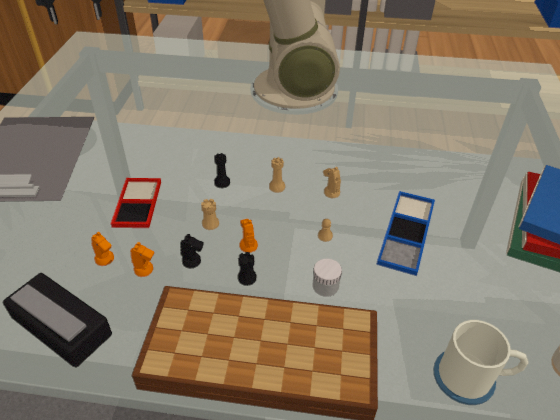

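Top view shows: the maple knight at (210,269), maple queen (270,270), black queen (332,270), maple rook (332,205), pawn (216,203), tin (212,139), black rook (284,142) and black knight (336,155). The orange look-alikes are at (377,140), (418,147) and (289,181). The trays are red (412,226) and blue (138,219).

Things that could be mistaken for each other:
- **Black knight:** the only black horse is (336,155), the other three are orange.
- **Queens:** black is (332,270), maple is (270,270).
- **Rooks:** maple is (332,205), black is (284,142).

```bash
python3 - <<'E'
from h import *
S={n:np.load(n+'0.npz') for n in('top','scene')}
P={n:cloud(n,S[n]['d']) for n in S}
ap=dict(mk=(437,129,67),bq=(435,-118,78),mr=(563,-112,57),bk=(660,-115,67),tin=(690,134,50),mq=(433,12,78),br=(685,-10,57),mp=(569,129,46))
for k,(x,y,h) in ap.items():
    for n in P:
        p=P[n].reshape(-1,3); m=(np.hypot(p[:,0]-x,p[:,1]-y)<45)&(p[:,2]>8)&(p[:,2]<90)&(S[n]['d'].ravel()>0)
        q=p[m]; 
        # bands: top part
        for lo,hi in((8,h*.7),(h*.7,h+6)):
            r=q[(q[:,2]>lo)&(q[:,2]<=hi)]
            if len(r)<5: continue
            c,s,a=cv2.minAreaRect(r[:,:2].astype(np.float32))
            print(k,n,f'{lo:.0f}-{hi:.0f}',len(r),'rect',np.round(c,0),np.round(s,0),round(a),'max z',r[:,2].max().round(),'x',r[:,0].min().round(),r[:,0].max().round(),'y',r[:,1].min().round(),r[:,1].max().round())
im=S['top']['im'].astype(int)
z=P['top']
for k,ch,x,y in(('red',0,525,-285),('blue',2,526,282)):
    o=[i for i in range(3) if i!=ch]
    sat=(im[:,:,ch]-im[:,:,o].max(-1)>40)&(np.hypot(z[:,:,0]-x,z[:,:,1]-y)<130)
    q=[]
    for v,u in np.argwhere(sat): q.append(ray('top',u,v,12)[:2])
    c,s,a=cv2.minAreaRect(np.array(q,np.float32));b=cv2.boxPoints((c,s,a))
    print(k,np.round(c,1),np.round(s),round(a,1),b.round().tolist(), 'z',np.median(z[sat][:,2]))
c=cv2.resize(S['top']['im'][120:290,190:360,::-1],None,fx=3.4,fy=3.4,interpolation=cv2.INTER_CUBIC);cv2.imwrite('pics/crop1.png',c)
E
```

```text
mk top 8-47 71 rect [433. 126.] [40. 30.] 77 max z 46.0 x 415.0 450.0 y 109.0 145.0
mk top 47-73 196 rect [429. 126.] [40. 19.] 46 max z 71.0 x 411.0 445.0 y 106.0 142.0
mk scene 8-47 220 rect [440. 125.] [42. 20.] 69 max z 47.0 x 423.0 453.0 y 109.0 147.0
mk scene 47-73 153 rect [430. 127.] [43. 22.] 48 max z 69.0 x 414.0 448.0 y 108.0 143.0
bq top 8-55 75 rect [ 438. -106.] [22. 34.] 74 max z 29.0 x 420.0 452.0 y -121.0 -95.0
bq top 55-84 160 rect [ 436. -113.] [24. 25.] 1 max z 78.0 x 424.0 448.0 y -125.0 -100.0
bq scene 8-55 208 rect [ 442. -110.] [23. 33.] 12 max z 54.0 x 427.0 454.0 y -129.0 -95.0
bq scene 55-84 135 rect [ 438. -112.] [25. 24.] 12 max z 79.0 x 425.0 450.0 y -124.0 -99.0
mr top 8-40 58 rect [ 560. -106.] [31. 21.] 54 max z 28.0 x 549.0 578.0 y -124.0 -94.0
mr top 40-63 181 rect [ 565. -109.] [28. 28.] 29 max z 60.0 x 551.0 579.0 y -123.0 -95.0
mr scene 8-40 187 rect [ 572. -106.] [23. 33.] 16 max z 40.0 x 557.0 584.0 y -124.0 -92.0
mr scene 40-63 190 rect [ 566. -108.] [29. 28.] 90 max z 60.0 x 552.0 580.0 y -122.0 -94.0
bk top 8-47 106 rect [ 664. -120.] [39. 2
[... 1224 characters left out ...]
 x 687.0 711.0 y -27.0 6.0
br scene 40-63 233 rect [695. -10.] [28. 28.] 32 max z 59.0 x 680.0 709.0 y -23.0 4.0
mp top 8-32 60 rect [566. 123.] [25. 23.] 40 max z 32.0 x 553.0 580.0 y 109.0 138.0
mp top 32-52 63 rect [566. 123.] [15. 16.] 88 max z 48.0 x 558.0 574.0 y 115.0 130.0
mp scene 8-32 118 rect [571. 124.] [20. 26.] 4 max z 32.0 x 560.0 581.0 y 111.0 137.0
mp scene 32-52 70 rect [570. 125.] [15. 16.] 6 max z 48.0 x 562.0 577.0 y 117.0 133.0
red [ 529.5 -273.5] [143.  79.] 7.2 [[454.0, -243.0], [464.0, -322.0], [605.0, -304.0], [596.0, -225.0]] z 10.15497823350299
blue [532.3 285.6] [ 75. 209.] 76.8 [[422.0, 273.0], [625.0, 225.0], [643.0, 298.0], [439.0, 346.0]] z 11.426128838775245
```

View pics/crop1.png

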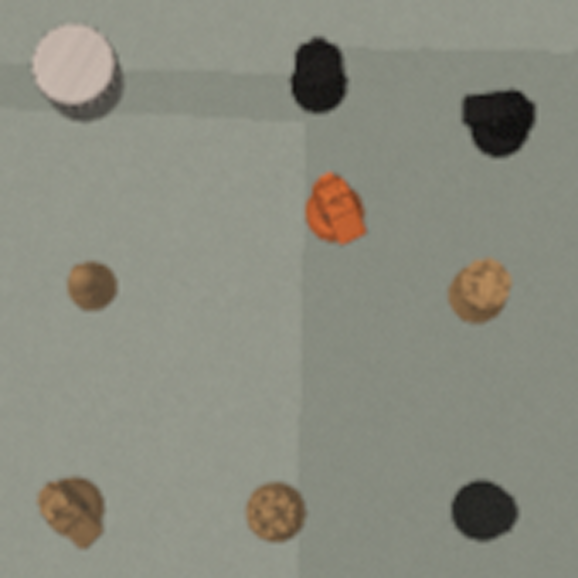

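The crop confirms the choice. The black piece at crop (500,120), with a square muzzle to the left (+y), is the black knight. The orange one at (335,210) is a look-alike. The maple knight at (72,510) has its muzzle to the lower right.

```bash
python3 - <<'E'
from h import *
S=np.load('scene0.npz');im=S['im'].astype(int);z=cloud('scene',S['d'])
for k,ch,x,y in(('red',0,529,-275),('blue',2,532,286)):
    o=[i for i in range(3) if i!=ch]
    sat=(im[:,:,ch]-im[:,:,o].max(-1)>40)&(np.hypot(z[:,:,0]-x,z[:,:,1]-y)<130)&(z[:,:,2]>9)
    q=z[sat][:,:2].astype(np.float32)
    c,s,a=cv2.minAreaRect(q);print(k,np.round(c,1),np.round(s),round(a,1),len(q))
for n in('top','scene'):
  p=cloud(n,np.load(n+'0.npz')['d']).reshape(-1,3)
  for k,x,y in(('mk',433,129),('bk',668,-121)):
    r=p[(np.hypot(p[:,0]-x,p[:,1]-y)<40)&(p[:,2]>6)&(p[:,2]<17)]
    A=np.c_[2*r[:,:2],np.ones(len(r))];print(n,k,len(r),r.min(0).round(),r.max(0).round())
s=ctrl.sense();from scipy.spatial.transform import Rotation as R
q=s['ee_rot'];M=R.from_quat([q[1],q[2],q[3],q[0]]).as_matrix();print(s['eef_pos'],M.round(2).tolist(),np.degrees(np.arctan2(M[1,1],M[0,1])),s['grip_width'],s['time_s'])
E
```

```text
red [ 529.8 -274.6] [149.  77.] 7.4 537
blue [532.6 286.5] [ 75. 217.] 76.9 756
top mk 60 [419. 112.   6.] [450. 142.  17.]
top bk 70 [ 651. -137.    6.] [ 666. -106.   16.]
scene mk 81 [427. 114.   6.] [453. 147.  17.]
scene bk 136 [ 655. -136.    6.] [ 687. -103.   17.]
[ 205.30776835 -483.1868491   231.27853097] [[0.92, 0.39, -0.0], [0.39, -0.92, 0.0], [0.0, -0.0, -1.0]] -66.97777722214018 1.0007329893709218 0.6
```

send_rows(targets=[{"offset": [17, 27, -4], "spin": -0.28}, {"offset": [17, 27, -4], "spin": -0.28}, {"offset": [17, 27, -4], "spin": -0.28}, {"offset": [17, 27, -4], "spin": -0.28}, {"offset": [17, 27, -4], "spin": -0.28}, {"offset": [17, 27, -4], "spin": -0.28}, {"offset": [17, 27, -4], "spin": -0.28}, {"offset": [17, 27, -4], "spin": -0.28}], grip=1, squeeze=40)

```text
time_s: 1.27
eef_pos: [376.2, -210.6, 191.2]
ee_rot: [-0.0, 0.998, 0.061, 0.0]
force: [0.4, -0.4, -0.4]
grip_width: 1.002
grip_force: 0.0
```

send_rows(targets=[{"offset": [2, 3.3, -1.3]}, {"offset": [4, 6.6, -2.6]}, {"offset": [6, 9.8, -4]}, {"offset": [6, 9.8, -7.5]}, {"offset": [6, 9.8, -11]}, {"offset": [6, 9.8, -13.5]}, {"offset": [6, 9.8, -14.8]}, {"offset": [6, 9.8, -14.8]}])

```text
invalid input
```

send_rows(targets=[{"offset": [0, 0, 0]}, {"offset": [0, 0, 0]}, {"offset": [0, 0, 0]}, {"offset": [0, 0, 0]}, {"offset": [0, 0, 0]}, {"offset": [0, 0, 0]}, {"offset": [0, 0, 0]}, {"offset": [0, 0, 0]}], grip=0)

```text
invalid input
```

send_rows(targets=[{"offset": [2, 3.3, -1.3], "spin": 0}, {"offset": [4, 6.6, -2.6], "spin": 0}, {"offset": [6, 9.8, -4], "spin": 0}, {"offset": [6, 9.8, -7.5], "spin": 0}, {"offset": [6, 9.8, -11], "spin": 0}, {"offset": [6, 9.8, -13.5], "spin": 0}, {"offset": [6, 9.8, -14.8], "spin": 0}, {"offset": [6, 9.8, -14.8], "spin": 0}])

```text
time_s: 1.93
eef_pos: [434.0, -114.4, 41.0]
ee_rot: [-0.001, 0.998, 0.061, -0.002]
force: [0.4, 1.0, -0.2]
grip_width: 1.002
grip_force: 0.0
```

send_rows(targets=[{"offset": [0, 0, 0], "spin": 0}, {"offset": [0, 0, 0], "spin": 0}, {"offset": [0, 0, 0], "spin": 0}, {"offset": [0, 0, 0], "spin": 0}, {"offset": [0, 0, 0], "spin": 0}, {"offset": [0, 0, 0], "spin": 0}, {"offset": [0, 0, 0], "spin": 0}, {"offset": [0, 0, 0], "spin": 0}], grip=0)

```text
time_s: 2.6
eef_pos: [435.8, -115.4, 43.9]
ee_rot: [0.0, 0.998, 0.061, 0.001]
force: [-0.5, 1.6, 6.4]
grip_width: 0.283
grip_force: 39.0
```

send_rows(targets=[{"offset": [0, 0, 3], "spin": 0}, {"offset": [0, 0, 6], "spin": 0}, {"offset": [2.5, -3.1, 7], "spin": 0}, {"offset": [5.1, -6.2, 7], "spin": 0}, {"offset": [7.7, -9.3, 7], "spin": 0}, {"offset": [10.3, -12.4, 7], "spin": 0}, {"offset": [12.9, -15.5, 6], "spin": 0}, {"offset": [12.9, -15.5, 6], "spin": 0}])

```text
time_s: 3.27
eef_pos: [566.0, -274.7, 99.6]
ee_rot: [-0.0, 0.998, 0.059, -0.001]
force: [-1.2, -0.1, -0.7]
grip_width: 0.278
grip_force: 39.5
```

send_rows(targets=[{"offset": [0, 0, -2], "spin": 0}, {"offset": [0, 0, -4], "spin": 0}, {"offset": [0, 0, -5], "spin": 0}, {"offset": [0, 0, -5.3], "spin": 0}, {"offset": [0, 0, -5.5], "spin": 0}, {"offset": [0, 0, -5.5], "spin": 0}])

```text
time_s: 3.77
eef_pos: [564.5, -270.3, 49.0]
ee_rot: [0.0, 0.998, 0.061, 0.0]
force: [-0.1, -0.1, -1.1]
grip_width: 0.288
grip_force: 39.5
```

send_rows(targets=[{"offset": [0, 0, -0.1], "spin": 0}, {"offset": [0, 0, -0.1], "spin": 0}, {"offset": [0, 0, -0.1], "spin": 0}, {"offset": [0, 0, -0.1], "spin": 0}, {"offset": [0, 0, 1], "spin": 0}, {"offset": [0, 0, 4], "spin": 0}, {"offset": [0, 0, 7.5], "spin": 0}, {"offset": [0, 0, 11], "spin": 0}], grip=1)

```text
time_s: 4.43
eef_pos: [564.0, -270.0, 160.4]
ee_rot: [-0.0, 0.998, 0.061, -0.0]
force: [0.8, -0.3, -0.2]
grip_width: 1.002
grip_force: 0.0
```

send_rows(targets=[{"offset": [-1, 4, 0], "spin": 0.1}, {"offset": [-2, 8, 0], "spin": 0.2}, {"offset": [-4, 11.8, 0], "spin": 0.3}, {"offset": [-5, 15.7, 0], "spin": 0.4}, {"offset": [-6, 19.5, 0], "spin": 0.5}, {"offset": [-7, 23.4, 0], "spin": 0.6}, {"offset": [-8, 27.3, 0], "spin": 0.7}, {"offset": [-9, 31, 0], "spin": 0.7}])

```text
time_s: 5.1
eef_pos: [473.6, 41.6, 159.4]
ee_rot: [0.0, 0.916, 0.402, 0.001]
force: [0.0, 0.1, 0.7]
grip_width: 1.002
grip_force: 0.0
```

send_rows(targets=[{"offset": [-1.6, 3.6, 0], "spin": 0}, {"offset": [-3.2, 7.2, 0], "spin": 0}, {"offset": [-4.1, 9.1, -2], "spin": 0}, {"offset": [-4.1, 9.1, -5.5], "spin": 0}, {"offset": [-4.1, 9.1, -9], "spin": 0}, {"offset": [-4.1, 9.1, -12], "spin": 0}, {"offset": [-4.1, 9.1, -13.4], "spin": 0}, {"offset": [-4.1, 9.1, -13.4], "spin": 0}])

```text
time_s: 5.77
eef_pos: [432.0, 130.7, 22.5]
ee_rot: [-0.001, 0.917, 0.399, -0.002]
force: [0.1, -0.5, -0.3]
grip_width: 1.0
grip_force: 0.0
```

send_rows(targets=[{"offset": [0, 0, 0], "spin": 0}, {"offset": [0, 0, 0], "spin": 0}, {"offset": [0, 0, 0], "spin": 0}, {"offset": [0, 0, 0], "spin": 0}, {"offset": [0, 0, 0], "spin": 0}, {"offset": [0, 0, 0], "spin": 0}, {"offset": [0, 0, 0], "spin": 0}, {"offset": [0, 0, 0], "spin": 0}], grip=0)

```text
time_s: 6.43
eef_pos: [433.7, 130.8, 24.9]
ee_rot: [0.0, 0.917, 0.399, 0.0]
force: [-0.9, 0.2, 6.1]
grip_width: 0.203
grip_force: 41.3
```

send_rows(targets=[{"offset": [0, 0, 3], "spin": 0}, {"offset": [0, 0, 6.5], "spin": 0}, {"offset": [0.5, -0.5, 10.5], "spin": 0}, {"offset": [2, -3, 13], "spin": -0.1}, {"offset": [4, -6.3, 13], "spin": -0.2}, {"offset": [5, -10.2, 13], "spin": -0.3}, {"offset": [6, -14.1, 13], "spin": -0.4}, {"offset": [6.2, -18, 13], "spin": -0.5}])

```text
time_s: 7.1
eef_pos: [496.0, -51.2, 154.5]
ee_rot: [0.0, 0.987, 0.158, 0.0]
force: [0.8, 0.2, 0.3]
grip_width: 0.205
grip_force: 40.4
```

send_rows(targets=[{"offset": [0, -4, 0], "spin": -0.1}, {"offset": [0, -8, 0], "spin": -0.2}, {"offset": [0, -12, 0], "spin": -0.2}, {"offset": [0, -16, 0], "spin": -0.2}, {"offset": [0, -20, -1.5], "spin": -0.2}, {"offset": [0, -23, -4], "spin": -0.2}, {"offset": [0, -23, -7.5], "spin": -0.2}, {"offset": [0, -23, -8.5], "spin": -0.2}])

```text
time_s: 7.77
eef_pos: [493.0, -279.1, 64.7]
ee_rot: [-0.003, 0.998, 0.06, -0.003]
force: [-1.2, 1.3, -1.7]
grip_width: 0.205
grip_force: 40.4
```

send_rows(targets=[{"offset": [0, 0, -1.5], "spin": 0}, {"offset": [0, 0, -3], "spin": 0}, {"offset": [0, 0, -3.7], "spin": 0}, {"offset": [0, 0, -4], "spin": 0}, {"offset": [0, 0, -4], "spin": 0}, {"offset": [0, 0, -4], "spin": 0}])

```text
time_s: 8.27
eef_pos: [495.8, -279.2, 30.3]
ee_rot: [0.0, 0.998, 0.061, 0.0]
force: [0.4, 1.0, -1.1]
grip_width: 0.202
grip_force: 40.4
```

send_rows(targets=[{"offset": [0, 0, -0.1], "spin": 0}, {"offset": [0, 0, -0.1], "spin": 0}, {"offset": [0, 0, -0.1], "spin": 0}, {"offset": [0, 0, -0.1], "spin": 0}, {"offset": [0, 0, 1], "spin": 0}, {"offset": [0, 0, 4], "spin": 0}, {"offset": [0, 0, 7.5], "spin": 0}, {"offset": [0, 0, 11], "spin": 0}], grip=1)

```text
time_s: 8.93
eef_pos: [495.0, -279.0, 141.3]
ee_rot: [-0.0, 0.998, 0.061, -0.0]
force: [-0.0, -0.3, 0.8]
grip_width: 1.003
grip_force: 0.0
```

send_rows(targets=[{"offset": [2, 2, 0.5], "spin": 0.12}, {"offset": [4, 4, 1], "spin": 0.24}, {"offset": [6, 6, 1], "spin": 0.36}, {"offset": [8, 8, 1], "spin": 0.48}, {"offset": [10, 10, 1], "spin": 0.6}, {"offset": [12, 12, 1], "spin": 0.72}, {"offset": [14, 14, 1], "spin": 0.84}, {"offset": [16, 15, 1], "spin": 0.96}])

```text
time_s: 9.6
eef_pos: [656.2, -126.7, 150.5]
ee_rot: [0.0, 0.855, 0.518, 0.0]
force: [-1.3, 0.2, 0.9]
grip_width: 0.999
grip_force: 0.0
```

send_rows(targets=[{"offset": [1.3, 0.8, 0], "spin": 0.12}, {"offset": [1.3, 0.8, 0], "spin": 0.24}, {"offset": [1.3, 0.8, 0], "spin": 0.36}, {"offset": [1.3, 0.8, -1], "spin": 0.46}, {"offset": [1.3, 0.8, -4], "spin": 0.46}, {"offset": [1.3, 0.8, -6], "spin": 0.46}, {"offset": [1.3, 0.8, -6], "spin": 0.46}])

```text
time_s: 10.18
eef_pos: [666.3, -120.5, 85.6]
ee_rot: [-0.003, 0.717, 0.697, -0.002]
force: [-0.5, 0.2, -0.7]
grip_width: 1.001
grip_force: 0.0
```

send_rows(targets=[{"offset": [0, 0.1, -2.5], "spin": 0}, {"offset": [0, 0.1, -5], "spin": 0}, {"offset": [0, 0.1, -6.2], "spin": 0}, {"offset": [0, 0.1, -6.5], "spin": 0}, {"offset": [0, 0.1, -6.5], "spin": 0}])

```text
time_s: 10.6
eef_pos: [668.5, -120.3, 25.0]
ee_rot: [0.0, 0.717, 0.697, 0.0]
force: [0.5, -0.5, 0.4]
grip_width: 0.998
grip_force: 0.0
```

send_rows(targets=[{"offset": [0, 0, 0], "spin": 0}, {"offset": [0, 0, 0], "spin": 0}, {"offset": [0, 0, 0], "spin": 0}, {"offset": [0, 0, 0], "spin": 0}, {"offset": [0, 0, 0], "spin": 0}, {"offset": [0, 0, 0], "spin": 0}, {"offset": [0, 0, 0], "spin": 0}, {"offset": [0, 0, 0], "spin": 0}], grip=0)

```text
time_s: 11.27
eef_pos: [668.4, -120.3, 24.7]
ee_rot: [0.0, 0.717, 0.697, 0.0]
force: [-1.4, 0.2, 4.7]
grip_width: 0.21
grip_force: 40.3
```

send_rows(targets=[{"offset": [0, 0, 3], "spin": 0}, {"offset": [0, 0, 6.5], "spin": 0}, {"offset": [-0.3, 1, 10], "spin": 0}, {"offset": [-1, 4, 12], "spin": -0.1}, {"offset": [-2.3, 7.8, 12], "spin": -0.2}, {"offset": [-3.6, 11.6, 12], "spin": -0.2}, {"offset": [-4.9, 15.4, 12], "spin": -0.2}, {"offset": [-6.2, 19.2, 12], "spin": -0.2}])

```text
time_s: 11.93
eef_pos: [605.2, 73.4, 144.2]
ee_rot: [-0.0, 0.783, 0.622, -0.0]
force: [2.0, 1.0, -0.6]
grip_width: 0.204
grip_force: 39.9
```

send_rows(targets=[{"offset": [-1.3, 3.8, 0], "spin": 0}, {"offset": [-2.6, 7.6, 0], "spin": 0}, {"offset": [-3.9, 11.4, 0], "spin": 0}, {"offset": [-5.2, 15.2, 0], "spin": 0}, {"offset": [-6.4, 19, -1.5], "spin": 0}, {"offset": [-7.4, 21.4, -4], "spin": 0}, {"offset": [-7.4, 21.4, -7], "spin": 0}, {"offset": [-7.4, 21.4, -8], "spin": 0}])

```text
time_s: 12.6
eef_pos: [529.6, 286.5, 60.3]
ee_rot: [-0.001, 0.782, 0.623, -0.003]
force: [-0.5, -1.4, -1.5]
grip_width: 0.209
grip_force: 39.9
```

send_rows(targets=[{"offset": [0, 0, -1.5], "spin": 0}, {"offset": [0, 0, -3], "spin": 0}, {"offset": [0, 0, -3.5], "spin": 0}, {"offset": [0, 0, -3.5], "spin": 0}, {"offset": [0, 0, -3.5], "spin": 0}])

```text
time_s: 13.02
eef_pos: [533.0, 285.2, 30.0]
ee_rot: [0.0, 0.784, 0.621, 0.0]
force: [-0.0, -1.3, -0.4]
grip_width: 0.207
grip_force: 39.9
```

send_rows(targets=[{"offset": [0, 0, -0.1], "spin": 0}, {"offset": [0, 0, -0.1], "spin": 0}, {"offset": [0, 0, -0.1], "spin": 0}, {"offset": [0, 0, -0.1], "spin": 0}, {"offset": [0, 0, 1], "spin": 0}, {"offset": [0, 0, 4], "spin": 0}, {"offset": [0, 0, 7.5], "spin": 0}, {"offset": [0, 0, 11], "spin": 0}], grip=1)

```text
time_s: 13.68
eef_pos: [532.0, 285.7, 141.3]
ee_rot: [-0.0, 0.783, 0.622, -0.0]
force: [0.3, -0.8, 0.7]
grip_width: 0.999
grip_force: 0.0
```

send_rows(targets=[{"offset": [0.4, -4, 0], "spin": 0}, {"offset": [0.8, -8, 0], "spin": 0}, {"offset": [1.2, -12, 0], "spin": 0}, {"offset": [1.6, -16, 0], "spin": 0}, {"offset": [2, -20, 0], "spin": 0}, {"offset": [2.4, -24, 0], "spin": 0}, {"offset": [2.8, -28, 0], "spin": 0}, {"offset": [3.2, -32, 0], "spin": 0}])

```text
time_s: 14.35
eef_pos: [564.2, -36.2, 140.5]
ee_rot: [0.0, 0.783, 0.622, 0.0]
force: [1.2, -0.4, -0.3]
grip_width: 0.997
grip_force: 0.0
```

```bash
python3 - <<'E'
from h import *
im,d=snap('top');im2,d2=snap('scene');np.savez('s1.npz',im=im,d=d)
cv2.imwrite('pics/s1.png',np.hstack([cv2.resize(im[130:300,90:230],None,fx=2.5,fy=2.5),cv2.resize(im[130:300,320:460],None,fx=2.5,fy=2.5)])[:,:,::-1])
E
```

```text
(no output)
```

View pics/s1.png

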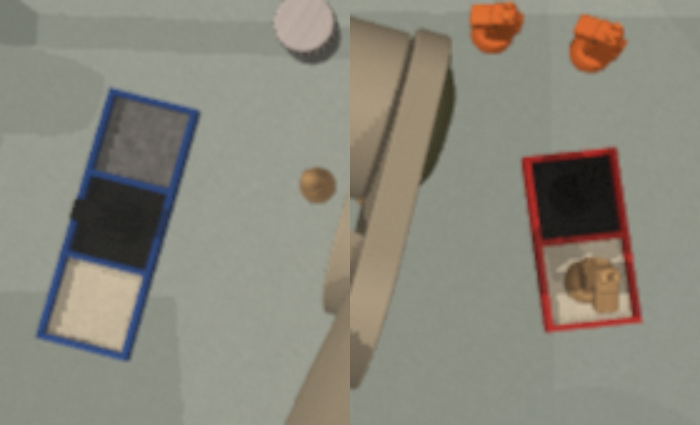

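Left crop: the blue tray has the black knight on the black floor (crop 115,220). Right crop: the maple knight stands in the white bay (595,285), with the queen dark on black (570,190).

send_rows(targets=[{"offset": [0, -3.7, 0], "spin": 0}, {"offset": [0.1, -7.3, -1], "spin": 0}, {"offset": [0.1, -7.3, -4], "spin": 0}, {"offset": [0.1, -7.3, -7.5], "spin": 0}, {"offset": [0.1, -7.3, -10.5], "spin": 0}, {"offset": [0.1, -7.3, -11.5], "spin": 0}, {"offset": [0.1, -7.3, -11.5], "spin": 0}])

```text
time_s: 15.03
eef_pos: [564.3, -106.5, 22.8]
ee_rot: [-0.002, 0.783, 0.622, -0.001]
force: [-1.0, -0.0, 1.5]
grip_width: 1.002
grip_force: 0.0
```

send_rows(targets=[{"offset": [0, 0, 0], "spin": 0}, {"offset": [0, 0, 0], "spin": 0}, {"offset": [0, 0, 0], "spin": 0}, {"offset": [0, 0, 0], "spin": 0}, {"offset": [0, 0, 0], "spin": 0}, {"offset": [0, 0, 0], "spin": 0}, {"offset": [0, 0, 0], "spin": 0}, {"offset": [0, 0, 0], "spin": 0}], grip=0)

```text
time_s: 15.7
eef_pos: [565.9, -107.4, 25.4]
ee_rot: [0.001, 0.783, 0.622, 0.0]
force: [-0.4, 0.4, 7.0]
grip_width: 0.322
grip_force: 39.1
```

send_rows(targets=[{"offset": [0, 0, 3], "spin": 0}, {"offset": [0, 0, 6.5], "spin": 0}, {"offset": [-0.3, 1, 10], "spin": 0}, {"offset": [-1, 4, 12], "spin": 0}, {"offset": [-2, 7.9, 12], "spin": 0}, {"offset": [-3, 11.8, 12], "spin": 0}, {"offset": [-4, 15.7, 12], "spin": 0}, {"offset": [-5, 19.6, 12], "spin": 0}])

```text
time_s: 16.37
eef_pos: [514.4, 90.4, 144.6]
ee_rot: [0.0, 0.783, 0.621, 0.0]
force: [0.9, 0.4, -0.0]
grip_width: 0.321
grip_force: 39.6
```

send_rows(targets=[{"offset": [-0.9, 3.8, 0], "spin": 0}, {"offset": [-1.8, 7.6, 0], "spin": 0}, {"offset": [-2.7, 11.4, 0], "spin": 0}, {"offset": [-3.6, 15.2, 0], "spin": 0}, {"offset": [-4.5, 18.8, -1], "spin": 0}, {"offset": [-5.1, 21.4, -3], "spin": 0}, {"offset": [-5.1, 21.4, -6.5], "spin": 0}, {"offset": [-5.1, 21.4, -7.5], "spin": 0}])

```text
time_s: 17.03
eef_pos: [461.7, 303.2, 65.4]
ee_rot: [-0.001, 0.782, 0.623, -0.003]
force: [-1.7, -0.5, -1.0]
grip_width: 0.318
grip_force: 39.6
```

send_rows(targets=[{"offset": [0, 0, -1.5], "spin": 0}, {"offset": [0, 0, -3], "spin": 0}, {"offset": [0, 0, -4], "spin": 0}, {"offset": [0, 0, -4], "spin": 0}, {"offset": [0, 0, -4], "spin": 0}])

```text
time_s: 17.45
eef_pos: [464.8, 302.3, 29.7]
ee_rot: [0.0, 0.784, 0.621, 0.0]
force: [-0.1, -0.8, -0.0]
grip_width: 0.321
grip_force: 40.3
```

send_rows(targets=[{"offset": [0, 0, 0], "spin": 0}, {"offset": [0, 0, 0], "spin": 0}, {"offset": [0, 0, 0], "spin": 0}, {"offset": [0, 0, 0], "spin": 0}, {"offset": [0, 0, 1], "spin": 0}, {"offset": [0, 0, 4], "spin": 0}, {"offset": [0, 0, 7.5], "spin": 0}, {"offset": [0, 0, 11], "spin": 0}], grip=0.55)

```text
time_s: 18.12
eef_pos: [463.9, 302.7, 141.3]
ee_rot: [-0.0, 0.783, 0.622, -0.0]
force: [0.5, -0.8, -0.2]
grip_width: 0.554
grip_force: 0.0
```

send_rows(targets=[{"offset": [1.5, -2, 0], "spin": 0.12}, {"offset": [3, -4, 0], "spin": 0.24}, {"offset": [5, -6, 0], "spin": 0.36}, {"offset": [7, -8, 0], "spin": 0.48}, {"offset": [9, -10, 0], "spin": 0.6}, {"offset": [11, -12, 0], "spin": 0.72}, {"offset": [14, -13, 0], "spin": 0.84}, {"offset": [17, -14, 0], "spin": 0.96}], grip=1)

```text
time_s: 18.78
eef_pos: [635.3, 161.7, 140.6]
ee_rot: [0.0, 0.405, 0.914, 0.0]
force: [-0.5, -0.2, 1.0]
grip_width: 0.998
grip_force: 0.0
```

send_rows(targets=[{"offset": [2, -1, 0], "spin": 0.12}, {"offset": [4, -2, 0], "spin": 0.24}, {"offset": [5.8, -2.9, 0], "spin": 0.36}, {"offset": [5.8, -2.9, 0], "spin": 0.48}, {"offset": [5.8, -2.9, -1], "spin": 0.6}, {"offset": [5.8, -2.9, -3], "spin": 0.61}, {"offset": [5.8, -2.9, -5], "spin": 0.61}, {"offset": [5.8, -2.9, -5], "spin": 0.61}])

```text
time_s: 19.45
eef_pos: [690.4, 133.7, 85.7]
ee_rot: [-0.003, 0.115, 0.993, -0.0]
force: [-0.9, 0.5, -1.4]
grip_width: 0.999
grip_force: 0.0
```

send_rows(targets=[{"offset": [0, 0, -2.5], "spin": 0}, {"offset": [0, 0, -5], "spin": 0}, {"offset": [0, 0, -7], "spin": 0}, {"offset": [0, 0, -7.8], "spin": 0}, {"offset": [0, 0, -7.8], "spin": 0}])

```text
time_s: 19.87
eef_pos: [691.7, 133.8, 10.5]
ee_rot: [-0.001, 0.115, 0.993, -0.0]
force: [0.3, -0.4, 0.5]
grip_width: 0.998
grip_force: 0.0
```

send_rows(targets=[{"offset": [0, 0, 0], "spin": 0}, {"offset": [0, 0, 0], "spin": 0}, {"offset": [0, 0, 0], "spin": 0}, {"offset": [0, 0, 0], "spin": 0}, {"offset": [0, 0, 0], "spin": 0}, {"offset": [0, 0, 0], "spin": 0}, {"offset": [0, 0, 0], "spin": 0}, {"offset": [0, 0, 0], "spin": 0}], grip=0, squeeze=50)

```text
time_s: 20.53
eef_pos: [693.2, 133.9, 13.4]
ee_rot: [0.001, 0.115, 0.993, 0.0]
force: [-1.2, -0.2, 5.6]
grip_width: 0.56
grip_force: 51.0
```

send_rows(targets=[{"offset": [0, 0, 3], "spin": 0}, {"offset": [0, 0, 6], "spin": 0}, {"offset": [-2, 3, 8], "spin": 0}, {"offset": [-4.2, 6.2, 8], "spin": 0}, {"offset": [-6.4, 9.4, 8], "spin": 0}, {"offset": [-8.5, 12.5, 7], "spin": 0}, {"offset": [-9.3, 13.6, 6], "spin": 0}, {"offset": [-9.3, 13.6, 5], "spin": 0}])

```text
time_s: 21.2
eef_pos: [597.4, 272.8, 61.5]
ee_rot: [0.0, 0.113, 0.994, 0.0]
force: [0.8, 0.2, -1.7]
grip_width: 0.556
grip_force: 51.8
```

send_rows(targets=[{"offset": [0, 0, -1.5], "spin": 0}, {"offset": [0, 0, -3], "spin": 0}, {"offset": [0, 0, -4], "spin": 0}, {"offset": [0, 0, -4.5], "spin": 0}, {"offset": [0, 0, -4.5], "spin": 0}, {"offset": [0, 0, -4.5], "spin": 0}])

```text
time_s: 21.7
eef_pos: [600.2, 269.0, 17.4]
ee_rot: [0.0, 0.115, 0.993, -0.0]
force: [-3.0, -1.0, 6.1]
grip_width: 0.556
grip_force: 52.1
```

send_rows(targets=[{"offset": [0, 0, 0], "spin": 0}, {"offset": [0, 0, 0], "spin": 0}, {"offset": [0, 0, 0], "spin": 0}, {"offset": [0, 0, 0], "spin": 0}, {"offset": [0, 0, 1], "spin": 0}, {"offset": [0, 0, 4], "spin": 0}, {"offset": [0, 0, 8], "spin": 0}, {"offset": [0, 0, 12], "spin": 0}], grip=0.9)

```text
time_s: 22.37
eef_pos: [598.8, 269.7, 138.0]
ee_rot: [-0.001, 0.115, 0.993, -0.0]
force: [1.0, -0.0, -0.0]
grip_width: 0.9
grip_force: 0.0
```

send_rows(targets=[{"offset": [0, -4, 2], "spin": 0}, {"offset": [-1, -8, 4], "spin": 0}, {"offset": [-2, -12, 6], "spin": 0}, {"offset": [-4, -15, 6], "spin": 0}, {"offset": [-6, -18, 6], "spin": 0}, {"offset": [-8, -21, 6], "spin": 0}, {"offset": [-10, -24, 6], "spin": 0}, {"offset": [-12, -27, 6], "spin": 0}])

```text
time_s: 23.03
eef_pos: [478.1, -1.4, 197.1]
ee_rot: [0.001, 0.115, 0.993, -0.0]
force: [0.7, -0.3, 0.4]
grip_width: 0.901
grip_force: 0.0
```

```bash
python3 - <<'E'
from h import *
I={n:snap(n,n+'9.png') for n in('top','scene')}
T=dict(red=(529.7,-275,7.3),blue=(532.5,286,-13.2))
for k,t,bx,lo,hi in(('mk','red',-34.5,48,75),('bq','red',34.5,63,80),('mr','blue',-69,45,60),('bk','blue',0,48,75),('tin','blue',69,38,60)):
  for n in I:
    x,y,a=T[t];a=np.radians(a);p=cloud(n,I[n][1]).reshape(-1,3)
    q=np.c_[(p[:,:2]-[x,y])@np.array([[np.cos(a),-np.sin(a)],[np.sin(a),np.cos(a)]]),p[:,2]]
    r=q[(abs(q[:,0]-bx)<33)&(abs(q[:,1])<48)&(q[:,2]>lo)&(q[:,2]<95)]
    if len(r):c,s,_=cv2.minAreaRect(r[:,:2].astype(np.float32));print(k,n,len(r),np.round(np.array(c)-[bx,0],1),np.round(s),'zmax',r[:,2].max().round(1))
    else: print(k,n,'none')
a,b=I['top'][0],I['scene'][0]
cv2.imwrite('pics/end.png',b[:,:,::-1])
E
```

```text
mk top 224 [-6.3  0.8] [19. 41.] zmax 73.0
mk scene 146 [-4.4  2.2] [19. 42.] zmax 73.6
bq top 169 [1.4 3.5] [25. 25.] zmax 82.0
bq scene 151 [3.3 3.9] [25. 24.] zmax 83.1
mr top 201 [-1.  -2.8] [27. 28.] zmax 64.1
mr scene 179 [-0.6 -0.5] [27. 31.] zmax 63.2
bk top 193 [0.3 1.9] [19. 42.] zmax 74.7
bk scene 239 [1.3 3.5] [41. 22.] zmax 74.8
tin top 515 [-0.5 -2.6] [49. 48.] zmax 58.1
tin scene 539 [ 1.3 -1.2] [50. 48.] zmax 57.7
```

View pics/end.png

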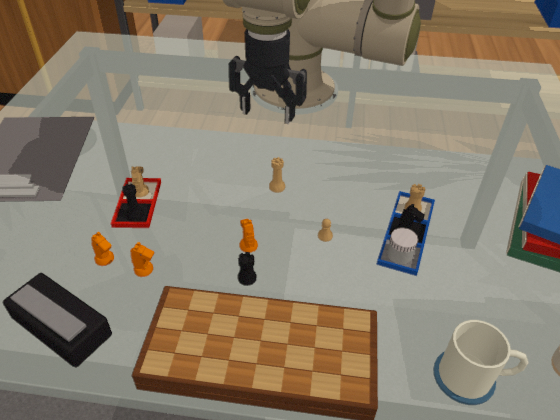

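Both trays are filled: the red one at (137,200) and the blue one at (407,230). All five pieces are upright, within 7 mm of their bay centres, and sitting about 4 mm higher than on the table, as the bay floor requires. The maple queen (277,175), black rook (247,268) and pawn (326,230) haven't moved.

```bash
python3 -c "
from rig import ctrl
print(ctrl.finish_job())"
```

```text
the job is handed in; nothing more can be done
None
```

I handed the job in at about 23 s on the robot's clock: all five pieces stand in their bays, upright and within 7 mm of centre by my final camera check, and the maple queen, black rook and maple pawn show no movement in the final picture; the hand-in gave no verdict.

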